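# Slide the board under the clamp bridge and set the thumbscrew

### The arm

A 7-joint arm with a two-finger parallel gripper is mounted at the origin on a cart in front of the work surface, level with it; the furniture and walls round the work are solid. World frame = base frame: x ahead of the robot, y to its left, z up, the work surface at z = 0. Lengths are in m, angles in rad, forces in N, time in s.
With the tool pointing down it reaches from about 0.35 to 0.9 m from the base axis. Payload 7.2 kg.
Tool frame: the origin (TCP) lies midway between the tips of the shut fingers; the grasp point (between the pads) lies 19 mm behind it (bot.grip_depth is the distance from the TCP to the grasp point, in m); z points along the fingers, y is the direction in which the jaws open and shut (so a half turn about z gives the same grasp; the last joint's range is limited). The gripper opens to 85 mm and grips with 20 to 120 N. Pads are 22 mm wide; open, the fingers measure 114 mm over their backs; the gripper's body (76 mm by 85 mm) begins 54 mm behind the grasp point. The pads swing forward as they close: fully open they stand 13 mm farther back than shut.
Start: joints at [1.199, 0.411, -0.013, 1.596, 0.006, 1.134, -0.082], TCP at [0.187, -0.596, 0.231] pointing down, gripper open.
Joint ranges: [-2.95, 2.95], [-0.29, 1.99], [-1.47, 1.44], [0.14, 2.54], [-1.03, 4.17], [0.13, 1.85], [-2.86, 2.86]. Speed limits (rad/s): [2.39, 2.39, 3.01, 3.01, 3.14, 3.14, 3.14].

### API

Orientations are given as a unit quaternion [w, x, y, z].
In Python, from workcell import bot gives the robot as it stands.
- The arm moves only by the shell command python3 -m handwheel 'ROWS' [OPENING]. ROWS is JSON, a list of rows, each a list of 4 numbers: the shift along the world's x, y, z in mm, then the turn about the world's z in rad. A call has 1 to 10 rows; each row shifts and turns the commanded pose from where the row before left it; what a row does not reach is not made up. A row lasts 1/10 s, in which the tool goes at most 50 mm and 8.59 degrees, less where a joint would pass 70% of its speed; a pose out of reach is approached as far as the arm can. A call is refused whole if a number of a shift passes 50 or a number of a turn 0.15, either way. A call with a gripper value outside its range is refused whole. OPENING is the closure, from 0 (fully open) to 1 (shut), set as the call begins (- or left out, the last holds). The fingers move at their own pace and stop on an object; the grip force is fixed at half the most. Time passes only in rows, so rows that do not move let the fingers close. It gives the time, the measured TCP pose, the force and the opening at its end, in the units of the state.
- bot.get_obs(): the state, without advancing time (a new reading comes with each control period).
- bot.read_camera(name): name is "scene" or "top" or "wrist"; returns (picture, depth): 420x560x3 uint8, red, green, blue; 420x560 float32, m along the optical axis (not along the pixel's ray), 0 where there is no reading.
- bot.get_calibration(name): a dict with "fx", "fy", "cx", "cy" (pixels), "rvec" (rotation vector, rad) and "tvec" (3), from world to camera coordinates, as OpenCV has them. Camera axes: x right, y down, z forward; pixel columns grow to the right and rows downward; lengths in m; the calibration is good to about 2 mm. A picture is of the moment at which its call begins: read the wrist's pose just before it. get_calibration takes no time and is no camera call; for the wrist camera it gives the pose at the moment of the call.
- bot.close_job(): hands the job in, once; it reports no verdict.
Trained networks look in the newest picture that a camera, given by its name, has taken for a name from the list of things; names that differ only in an ending like _2 or _b are one class to them, and where a whole thing is asked for, a point or a joint stands for the part that bears it (a point fixed in the world has none). Each returns a list of dicts, best first, with "confidence" (0 to 1); they miss things now and then, are a little off and sometimes report something else, mostly with a low value. They report only what shows in the picture. A call takes as long as a camera call.
- bot.outline_of(name, camera): "mask" (420x560 bool, what is visible of it) and "bbox" ([left, top, width, height] in pixels, round what is visible of it).
The state is a dict: "time": time; "q": joint angles; "qvel": joint speeds; "effort": joint torques, N m; "tool_pos": TCP position; "tcp_rot": TCP orientation; "force": force on the tool from outside, world axes, zero at the start; "torque": the same for the moment, N m; "width": finger opening in m.
Only numpy, scipy, OpenCV 4.12 (cv2) and the standard library are available. Lean on these libraries where they do the work, as an engineer would, in place of code of your own. Each camera call takes 0.05 s, during which the arm holds its last target.

### The job

On the board clamp, push the black carrier with the circuit board by its orange handle under the blue bridge until it is fully home against the end stop. Then turn the brass thumbscrew on the bridge clockwise until it seats, back it off a quarter turn, and finish while still gripping the screw there, holding it still so that it can be locked. Leave the solder spool, the green tin and the screwdriver alone.

Things in the scene. Friction and masses are not known exactly. Their poses are not given: they have to be found in the camera images.
- clamp: Board clamp fixed to the desk: dark steel base 90 x 320 mm, two aluminium guides (tops 24 mm above the desk), blue bridge. Origin on the desk under the screw axis. y runs along the guides: base from -205 to +115 mm; home is towards +y. x runs along the bridge (90 mm long, 24 wide, underside 38 mm, top 52 mm above the desk; brass collar on it 22 mm across, to 58 mm).
- carrier_handle (a point): Orange upright handle of the carrier: 20 mm wide (clamp x), 14 mm thick (clamp y), up to 75 mm above the desk (foot 30 x 26 mm up to 26 mm). This point is on its centre line, 55 mm above the desk. It slides only along the clamp's y; home, it lies 85 mm on the -y side of the screw axis.
- carrier (a joint): Travel of the carrier along the clamp's +y in m: 0 fully out, 0.100 fully home against the stop. It needs about 2 N to move and stays where it is left.
- thumb_wing (a point): Brass wing of the thumbscrew: flat upright bar 44 mm long (its x), 10 mm thick (its y), 22 mm high (z), to be pinched across its thickness. This point is its centre, on the vertical screw axis, 81 mm above the desk (bar from 70 to 92 mm). It turns but does not rise or sink; a press foot under the bridge goes down instead.
- thumbscrew (a joint): Angle of the thumbscrew in rad, growing clockwise seen from above: 0 undone, 2.80 seated (a firm stop; the wing then lies along the clamp's y). A quarter turn back from the seat is 1.23 (wing along the clamp's x, parallel to the bridge). About 0.06 N m turns it; it stays where it is left.
- solder_spool: Bystander: black spool with pale wire, 52 mm across, 35 mm high, standing near the -y end of the clamp. Origin at the centre of its underside.
- driver_blue: Bystander: blue screwdriver lying flat, 20 x 170 x 17 mm (long along its y). Origin at the centre of the underside.
- green_tin: Bystander: green tin with a white lid, 64 mm across, 93 mm high, standing beside the +y end of the clamp. Origin at the centre of its underside.

How it is judged:
On the way, in this order (a step that is already met when the one before it is completed fails the run):
1. the carrier is fully home (within 4 mm of the stop) and the screw is not yet seated (value of joint carrier above 0.096 m and value of joint thumbscrew below 2.6 rad), for 0.2 s.
2. the thumbscrew is seated (within 0.06 rad of its stop) with the carrier home (value of joint thumbscrew above 2.74 rad and value of joint carrier above 0.096 m), for 0.1 s.
At the end, for the whole second after the job is handed in: The thumbscrew stands a quarter turn back from its seat (joint 1.23, within 0.22 rad), at rest, the fingers still gripping its wing with more than 2 N, and the carrier is fully home (within 4 mm of the stop) (value of joint thumbscrew between 1.01 and 1.45 rad and velocity of joint thumbscrew between -0.1 and 0.1 rad/s and contact force between the fingers and thumbscrew above 2 N and value of joint carrier above 0.096 m); the arm keeps its last pose, push and grip.
It fails at once if the solder spool, the green tin or the screwdriver is moved more than 20 mm (distance of any of solder_spool, green_tin, driver_blue from where it was at the start of the episode above 0.02 m).
It also fails if it takes over 45 s, if anything falls off the work surface, if the arm or the gripper's body presses on something with over 40 N, if the wrist force passes 120 N, or if a joint passes its speed limit or range.

## Working session

There is one attempt and no reset: what is moved stays moved. The work goes in short steps, Python scripts to look and compute and a shell command to move; the robot and the scene stay as the last step left them, time stands still between calls to the robot, and variables do not carry over. Pictures are saved under pics/ and viewed, and the job is handed in when it is done.

```bash
ls; mkdir -p pics
python3 - <<'E'
from workcell import bot
import cv2
o=bot.get_obs(); print(o['time'],o['tool_pos'],o['tcp_rot'],o['width'],bot.grip_depth)
for c in ('scene','top'):
    p,d=bot.read_camera(c); cv2.imwrite(f'pics/{c}0.png',p[:,:,::-1])
    import numpy as np; np.save(f'pics/{c}0d.npy',d); np.save(f'pics/{c}0.npy',p)
E
```

```text
pics
0.0 [ 0.18679802 -0.5958978   0.23044159] [-7.99237651e-04  9.88479452e-01  1.51352895e-01 -1.86049027e-04] 0.08551539430161852 0.0187
```

View pics/scene0.png

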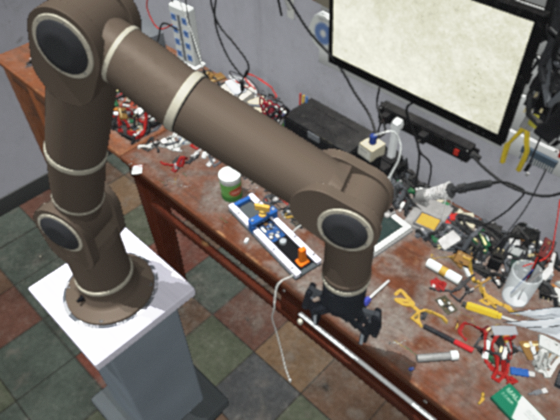

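View pics/top0.png

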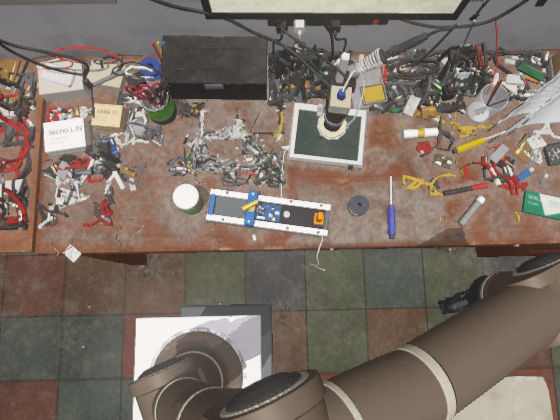

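The top view shows the clamp at about px (207–330, 190–235), the orange handle at (319,217), the bridge and wing at about (250,207), the tin at (186,198), the spool at (358,206) and the screwdriver at (391,208). Next I'll measure them.

```bash
cat > h.py <<'E'
import numpy as np, cv2
from workcell import bot
def cloud(d,cal):
    R=cv2.Rodrigues(np.array(cal['rvec'],float))[0]; t=np.array(cal['tvec'],float).ravel()
    v,u=np.mgrid[0:d.shape[0],0:d.shape[1]]
    P=np.dstack([(u-cal['cx'])/cal['fx']*d,(v-cal['cy'])/cal['fy']*d,d])
    return (P-t)@R
E
python3 - <<'E'
from h import *
for cam in ('top','scene'):
    cal=bot.get_calibration(cam); p,d=bot.read_camera(cam)
    W=cloud(d,cal)
    print(cam,'campos',-cv2.Rodrigues(np.array(cal['rvec'],float))[0].T@np.array(cal['tvec'],float).ravel(),cal['fx'])
    for n in ('clamp','carrier_handle','thumb_wing','solder_spool','green_tin','driver_blue'):
        r=bot.outline_of(n,cam)
        if not r: print(n,'none');continue
        m=r[0]['mask']&(d>0); w=W[m]
        print(n,round(r[0]['confidence'],2),r[0]['bbox'],m.sum(),'med',np.median(w,0).round(4),'p2',np.percentile(w,3,axis=0).round(3),'p98',np.percentile(w,97,axis=0).round(3))
        if n in('clamp','thumb_wing','driver_blue'):
            print('   rect xy',cv2.minAreaRect(w[:,:2].astype(np.float32)*1000))
    if cam=='top':
        c=p[180:245,195:340]; cv2.imwrite('pics/crop1.png',cv2.resize(c,None,fx=5.5,fy=5.5,interpolation=cv2.INTER_CUBIC)[:,:,::-1])
E
```

```text
top campos [ 0.18949749 -0.203859    1.2642477 ] 480.74203512222226
clamp 0.74 [173.4, 184.6, 32.4, 29.4] 684 med [0.4385 0.014  0.0924] p2 [ 0.415 -0.011  0.013] p98 [0.471 0.045 0.098]
   rect xy ((446.3145446777344, 16.844139099121094), (61.630496978759766, 67.72051239013672), 44.96506881713867)
carrier_handle 0.79 [253.9, 199.9, 69.9, 23.5] 1332 med [ 0.4051 -0.241   0.02  ] p2 [ 0.376 -0.323  0.015] p98 [ 0.436 -0.157  0.072]
thumb_wing 0.53 [243.2, 200.6, 17.0, 12.6] 103 med [ 0.4198 -0.1407  0.0899] p2 [ 0.409 -0.158  0.05 ] p98 [ 0.436 -0.123  0.096]
   rect xy ((424.1654968261719, -140.96697998046875), (28.632646560668945, 38.916847229003906), 7.113631725311279)
solder_spool 0.68 [348.4, 193.7, 22.7, 24.6] 401 med [ 0.4245 -0.4209  0.0346] p2 [ 0.403 -0.446 -0.   ] p98 [ 0.451 -0.398  0.04 ]
green_tin 0.58 [171.2, 185.9, 34.0, 30.1] 719 med [0.4398 0.0144 0.0923] p2 [ 0.415 -0.011  0.005] p98 [0.474 0.047 0.098]
driver_blue 0.72 [385.1, 200.4, 10.0, 37.7] 224 med [ 0.3908 -0.5079  0.0162] p2 [ 0.346 -0.519  0.003] p98 [ 0.429 -0.501  0.021]
   rect xy ((388.16888427734375, -
[... 335 characters left out ...]
1007995605469, 110.0438003540039), 80.63737487792969)
carrier_handle none
thumb_wing 0.7 [254.4, 199.8, 14.8, 15.3] 118 med [ 0.4179 -0.1443  0.086 ] p2 [ 0.408 -0.161  0.066] p98 [ 0.43  -0.125  0.095]
   rect xy ((425.3415222167969, -123.40477752685547), (74.9455337524414, 32.28999710083008), 72.88320922851562)
solder_spool none
green_tin 0.88 [219.4, 169.6, 24.9, 32.8] 644 med [0.4311 0.     0.0687] p2 [ 0.413 -0.014  0.009] p98 [0.461 0.037 0.097]
driver_blue 0.41 [367.3, 280.3, 24.2, 25.4] 125 med [ 0.4535 -0.5148  0.0126] p2 [ 0.408 -0.52  -0.001] p98 [ 0.5   -0.507  0.019]
   rect xy ((455.0839538574219, -511.7794494628906), (99.74259948730469, 16.726360321044922), 1.4230812788009644)
```

View pics/crop1.png

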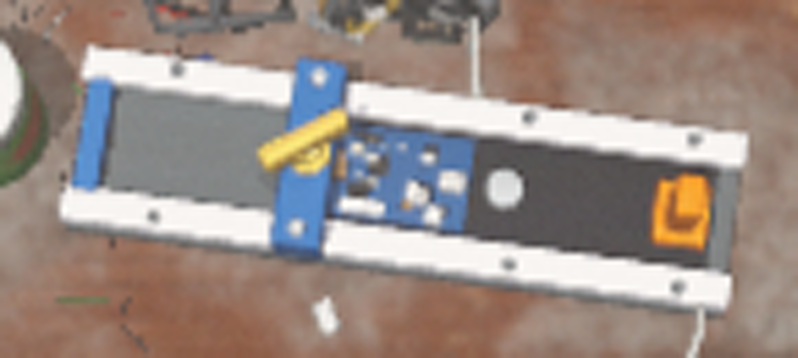

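Run:
```python
from h import *
for cam in ('top','scene'):
    cal=bot.get_calibration(cam); p,d=bot.read_camera(cam); W=cloud(d,cal)
    hsv=cv2.cvtColor(p,cv2.COLOR_RGB2HSV).astype(int); H,S,V=hsv[...,0],hsv[...,1],hsv[...,2]
    box=(W[...,0]>.34)&(W[...,0]<.49)&(W[...,1]>-.36)&(W[...,1]<.0)&(d>0)
    def sh(n,m):
        w=W[m]; 
        if len(w)<5: print(cam,n,'few');return
        r=cv2.minAreaRect(w[:,:2].astype(np.float32)*1000); b=cv2.boxPoints(r)
        X=w[:,:2]-w[:,:2].mean(0); e,vv=np.linalg.eigh(X.T@X); ax=vv[:,1]*np.sign(vv[1,1])
        print(cam,n,len(w),'mean',w.mean(0).round(4),'rect',np.round(r[0],1),np.round(r[1],1),'axis(x,y)',ax.round(3),'ang from +y (deg, ccw from above)',round(np.degrees(np.arctan2(-ax[0],ax[1])),1))
    sh('guides',box&(S<50)&(V>150)&(abs(W[...,2]-.024)<.008)&(W[...,1]<-.02))
    sh('orange top',box&(H<14)&(S>150)&(W[...,2]>.06)&(W[...,1]<-.25))
    sh('bridge',box&(H>100)&(H<125)&(S>120)&(abs(W[...,2]-.052)<.008))
    sh('wing',box&(H>15)&(H<35)&(S>90)&(W[...,2]>.075))
```

```text
top guides 1553 mean [ 0.4122 -0.1905  0.0243] rect [ 431.1 -187.3] [321.4 125.9] axis(x,y) [0.148 0.989] ang from +y (deg, ccw from above) -8.5
top orange top 8 mean [ 0.3917 -0.3106  0.0672] rect [ 392.1 -314.9] [13.6 16.3] axis(x,y) [-0.827  0.562] ang from +y (deg, ccw from above) 55.8
top bridge 167 mean [ 0.4167 -0.1389  0.0524] rect [ 419.9 -139.8] [21.9 86.6] axis(x,y) [-0.99   0.141] ang from +y (deg, ccw from above) 81.9
top wing 92 mean [ 0.4148 -0.1678  0.0875] rect [ 410.2 -221.3] [200.9  28.6] axis(x,y) [0.139 0.99 ] ang from +y (deg, ccw from above) -8.0
scene guides 1158 mean [ 0.4026 -0.2073  0.0241] rect [ 406.9 -185.2] [326. 128.] axis(x,y) [0.131 0.991] ang from +y (deg, ccw from above) -7.5
scene orange top 30 mean [ 0.3853 -0.3186  0.0691] rect [ 384.5 -317.9] [13.2 17.8] axis(x,y) [-0.222  0.975] ang from +y (deg, ccw from above) 12.8
scene bridge 141 mean [ 0.4122 -0.1461  0.0514] rect [ 418.5 -143. ] [25.7 89.1] axis(x,y) [-0.974  0.228] ang from +y (deg, ccw from above) 76.8
scene wing 95 mean [ 0.4165 -0.1488  0.086 ] rect [ 409.5 -223.4] [200.   28.7] axis(x,y) [0.109 0.994] ang from +y (deg, ccw from above) -6.2
```

Run:
```python
from h import *
for cam in ('top','scene'):
    cal=bot.get_calibration(cam); p,d=bot.read_camera(cam); W=cloud(d,cal)
    hsv=cv2.cvtColor(p,cv2.COLOR_RGB2HSV).astype(int); H,S,V=hsv[...,0],hsv[...,1],hsv[...,2]
    box=(W[...,0]>.34)&(W[...,0]<.49)&(W[...,1]>-.19)&(W[...,1]<-.08)&(d>0)
    for zm in (.075,.085):
        m=box&(H>12)&(H<38)&(S>80)&(W[...,2]>zm); w=W[m]
        X=w[:,:2]-w[:,:2].mean(0); e,vv=np.linalg.eigh(X.T@X); ax=vv[:,1]*np.sign(vv[1,1])
        print(cam,len(w),w.mean(0).round(4),cv2.minAreaRect(w[:,:2].astype(np.float32)*1000),np.degrees(np.arctan2(-ax[0],ax[1])).round(1))
    m=box&(W[...,2]>.075); v,u=np.where(m); 
    c=p[v.min()-15:v.max()+15,u.min()-15:u.max()+15]; cv2.imwrite(f'pics/w_{cam}.png',cv2.resize(c,None,fx=10,fy=10,interpolation=cv2.INTER_CUBIC)[:,:,::-1])
```

```text
top 81 [ 0.4192 -0.1395  0.0899] ((420.1937255859375, -139.89967346191406), (9.150186538696289, 42.08554458618164), 27.50567054748535) 27.3
top 67 [ 0.42   -0.1396  0.0919] ((420.11334228515625, -139.92935180664062), (9.054113388061523, 42.085655212402344), 27.044353485107422) 26.7
scene 91 [ 0.4171 -0.1431  0.0866] ((419.3332824707031, -141.15536499023438), (14.654788970947266, 43.51301956176758), 23.32733917236328) 27.8
scene 59 [ 0.4181 -0.1442  0.0905] ((419.4337463378906, -141.11712646484375), (14.636916160583496, 43.49717330932617), 22.973922729492188) 28.0
```

View pics/w_scene.png

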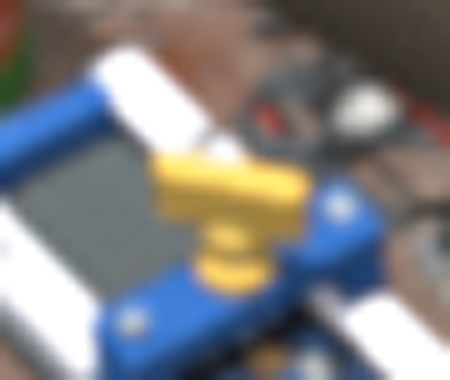

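The wing stands about 35° counter-clockwise of clamp y, so the joint reads about 2.19. The screw axis is at about (0.420, -0.1405), and clamp y is about (0.139, 0.990). Next I'll move above a point behind the handle with the fingers shut.

```bash
python3 -m handwheel '[[25,29,0,0.141],[25,29,0,0.141],[25,29,0,0.141],[25,29,0,0.141],[25,29,0,0.141],[25,29,0,0.141],[25,29,0,0.141],[25,29,0,0.141],[0,0,0,0]]' 1
python3 - <<'E'
from h import *
o=bot.get_obs(); print(o['time'],o['tool_pos'],o['tcp_rot'],o['width'],o['force'],o['q'])
R=__import__('scipy.spatial.transform',fromlist=['Rotation']).Rotation.from_quat(np.roll(o['tcp_rot'],-1)).as_matrix()
print('jaw heading',np.degrees(np.arctan2(R[1,1],R[0,1])))
for c in ('wrist','top'):
    p,d=bot.read_camera(c); cv2.imwrite(f'pics/{c}1.png',p[:,:,::-1])
E
```

```text
time: 1.9
tool_pos: [0.3911, -0.3595, 0.2318]
tcp_rot: [0.0, 0.75, 0.661, 0.001]
force: [-0.3, 0.0, 0.2]
width: 0.0
1.9 [ 0.39109083 -0.359508    0.23180003] [2.68046727e-04 7.50468796e-01 6.60904263e-01 1.43860361e-03] 4.820637714179421e-05 [-0.25795375  0.02513715  0.23917657] [ 0.95054493  0.27641184 -0.36072803  1.80465991  0.106492    1.07864067
  0.4253111 ]
jaw heading -7.26226403497719
```

View pics/wrist1.png

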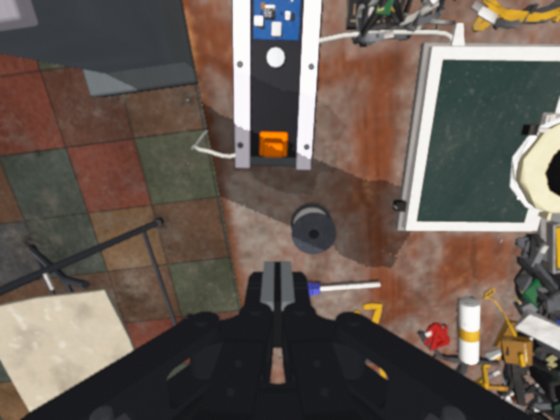

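View pics/top1.png

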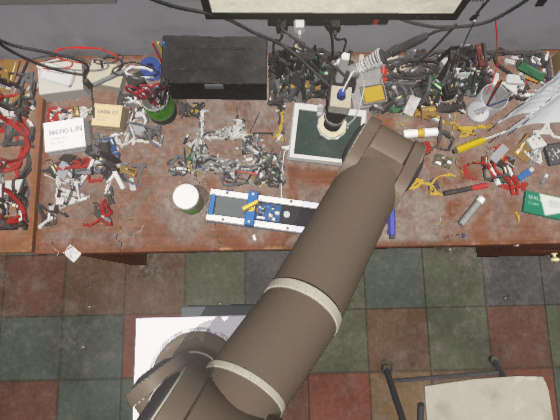

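The wrist view shows the clamp running up from (273,165), the handle at (273,145) and the spool at (314,230), with the shut fingertips at (277,270). I'll refine the handle position from this view.

Run:
```python
from h import *
cal=bot.get_calibration('wrist'); p,d=bot.read_camera('wrist'); W=cloud(d,cal)
hsv=cv2.cvtColor(p,cv2.COLOR_RGB2HSV).astype(int); H,S,V=hsv[...,0],hsv[...,1],hsv[...,2]
box=(W[...,0]>.34)&(W[...,0]<.49)&(W[...,1]>-.36)&(W[...,1]<-.1)&(d>0)
m=box&(H<14)&(S>150)&(W[...,2]>.069); w=W[m]; print('handle top',len(w),w.mean(0),cv2.minAreaRect(w[:,:2].astype(np.float32)*1000))
m=box&(S<50)&(V>150)&(abs(W[...,2]-.024)<.006); 
n,l,s,c=cv2.connectedComponentsWithStats(m.astype(np.uint8))
for i in range(1,n):
    if s[i,4]>500:
        w=W[l==i]; f=np.polyfit(w[:,1],w[:,0],1); print('guide',s[i,4],w.mean(0),'slope dx/dy',f[0])
for nm in ('solder_spool',):
    r=bot.outline_of(nm,'wrist'); mm=r[0]['mask']&(d>0); print(nm,r[0]['bbox'],np.median(W[mm],0),cv2.minAreaRect(W[mm][:,:2].astype(np.float32)*1000))
```

```text
handle top 16 [ 0.39293832 -0.32273026  0.0720546 ] ((392.9642333984375, -322.699951171875), (0.3995136022567749, 14.171874046325684), 81.4381332397461)
guide 2424 [ 0.36910091 -0.25231259  0.02351299] slope dx/dy 0.15655234106410942
guide 2574 [ 0.43579884 -0.26352474  0.02342198] slope dx/dy 0.15503204591617314
solder_spool [297.0, 195.9, 38.5, 50.5] [ 0.42664172 -0.41688193  0.0342672 ] ((426.565673828125, -421.18267822265625), (50.894439697265625, 51.109466552734375), 22.216232299804688)
```

```bash
python3 -m handwheel '[[-2,-3,-45,0],[-2,-2,-45,0],[0,0,-45,0],[0,0,-42,0],[0,0,-8,0],[0,0,0,0]]' 1
python3 - <<'E'
from h import *
o=bot.get_obs(); print(o['tool_pos'],o['force'])
p,d=bot.read_camera('wrist'); cv2.imwrite('pics/wrist2.png',p[:,:,::-1])
E
```

```text
time: 2.7
tool_pos: [0.3817, -0.3697, 0.0455]
tcp_rot: [-0.001, 0.755, 0.656, -0.0]
force: [0.3, 0.1, 0.2]
width: -0.0
[ 0.38174802 -0.36967294  0.04549262] [0.27903261 0.08730721 0.16838766]
```

View pics/wrist2.png

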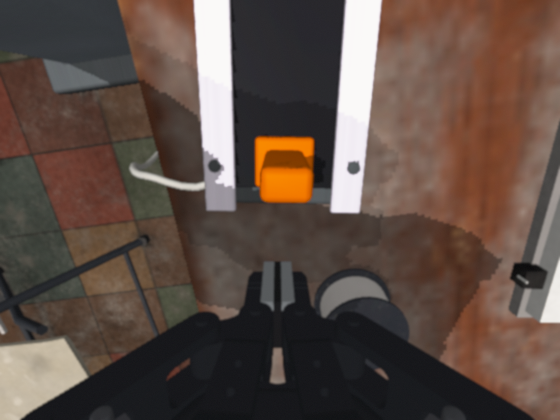

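The handle is straight ahead of the fingertips, at (287,180) against tips at (277,270), with the spool clear to the right at (355,310). I'll push along clamp y now.

```bash
python3 -m handwheel '[[6,14,0,0],[2,14,0,0],[2,12,0,0],[2,12,0,0],[2,12,0,0],[2,12,0,0],[2,12,0,0],[2,12,0,0],[1.5,10,0,0],[1,6,0,0]]' 1
python3 - <<'E'
from h import *
o=bot.get_obs(); print(o['tool_pos'],o['force'])
E
```

```text
time: 3.75
tool_pos: [0.4056, -0.2521, 0.0462]
tcp_rot: [-0.0, 0.754, 0.657, 0.0]
force: [1.1, -3.0, 2.2]
width: -0.0002
[ 0.40558747 -0.25209647  0.04621249] [ 1.12842721 -3.0355975   2.23789117]
```

```bash
python3 -m handwheel '[[0.5,3,0,0],[0.5,3,0,0],[0.5,3,0,0],[0,0,0,0]]' 1;  python3 -m handwheel '[[0.3,2,0,0],[0,0,0,0]]' 1
```

```text
time: 4.15
tool_pos: [0.4068, -0.244, 0.0461]
tcp_rot: [-0.0, 0.754, 0.656, -0.0]
force: [-0.4, 0.5, 0.9]
width: 0.0002
time: 4.35
tool_pos: [0.407, -0.2424, 0.0462]
tcp_rot: [-0.0, 0.755, 0.656, -0.0]
force: [-0.6, -2.0, -0.5]
width: -0.0
```

```bash
python3 -m handwheel '[[0.3,2,0,0],[0,0,0,0]]' 1;  python3 -m handwheel '[[0.3,2,0,0],[0,0,0,0]]' 1;python3 -m handwheel '[[0.3,2,0,0],[0,0,0,0]]' 1
```

```text
time: 4.55
tool_pos: [0.407, -0.2422, 0.0462]
tcp_rot: [0.001, 0.755, 0.656, -0.001]
force: [-1.6, -9.1, -2.3]
width: -0.0001
time: 4.75
tool_pos: [0.407, -0.2422, 0.0463]
tcp_rot: [0.001, 0.756, 0.655, -0.001]
force: [-1.5, -15.0, -3.8]
width: 0.0002
time: 4.95
tool_pos: [0.4069, -0.2421, 0.0464]
tcp_rot: [0.002, 0.756, 0.654, -0.002]
force: [-2.5, -22.3, -6.2]
width: -0.0001
```

The carrier is home: the TCP stopped at y = -0.242 as predicted, and the force rose to 22 N. Next I'll back off, rise, and turn above the wing with the gripper open.

```bash
python3 -m handwheel '[[-1.5,-10,0,0],[0,0,45,0],[0,0,45,0],[2,16,40,0.12],[3,25,0,0.125],[3,25,0,0.125],[3,25,0,0.125],[3,15,0,0.12],[0,0,0,0],[0,0,0,0]]' 0
python3 - <<'E'
from h import *
from scipy.spatial.transform import Rotation as Ro
o=bot.get_obs(); R=Ro.from_quat(np.roll(o['tcp_rot'],-1)).as_matrix(); print(o['time'],o['tool_pos'],o['width'],o['force'],'jaw',np.degrees(np.arctan2(R[1,1],R[0,1])))
for cam in ('wrist','top','scene'):
    cal=bot.get_calibration(cam); p,d=bot.read_camera(cam); W=cloud(d,cal)
    cv2.imwrite(f'pics/{cam}3.png',p[:,:,::-1])
    hsv=cv2.cvtColor(p,cv2.COLOR_RGB2HSV).astype(int); H,S,V=hsv[...,0],hsv[...,1],hsv[...,2]
    b=(W[...,0]>.36)&(W[...,0]<.48)&(W[...,1]>-.19)&(W[...,1]<-.08)&(d>0)
    m=b&(H>12)&(H<38)&(S>80)&(W[...,2]>.085)&(W[...,2]<.1); w=W[m]
    if len(w)>5: print(cam,len(w),w.mean(0),cv2.minAreaRect(w[:,:2].astype(np.float32)*1000))
    b=(W[...,0]>.34)&(W[...,0]<.48)&(W[...,1]>-.36)&(W[...,1]<-.18)&(d>0)
    m=b&(H<14)&(S>150)&(W[...,2]>.065)&(W[...,2]<.08); w=W[m]
    if len(w)>3: print(cam,'handle',len(w),w.mean(0))
E
```

```text
time: 5.95
tool_pos: [0.4204, -0.1405, 0.1762]
tcp_rot: [-0.0, 0.521, 0.853, -0.0]
force: [-0.2, -0.8, -0.1]
width: 0.0853
5.95 [ 0.42043053 -0.14052725  0.1761891 ] 0.0853086110282085 [-0.24086426 -0.76993176 -0.11121255] jaw 27.137552710100532
wrist 672 [ 0.41987063 -0.13793435  0.09092483] ((420.57843017578125, -139.25665283203125), (9.782292366027832, 42.952674865722656), 27.943769454956055)
wrist handle 42 [ 0.40835178 -0.22440237  0.07262586]
top handle 11 [ 0.40661841 -0.22416119  0.07264354]
scene 64 [ 0.41812131 -0.14367181  0.09092543] ((418.19775390625, -142.03126525878906), (15.454886436462402, 46.36049270629883), 19.918149948120117)
scene handle 35 [ 0.40226639 -0.22723778  0.07331176]
```

View pics/wrist3.png

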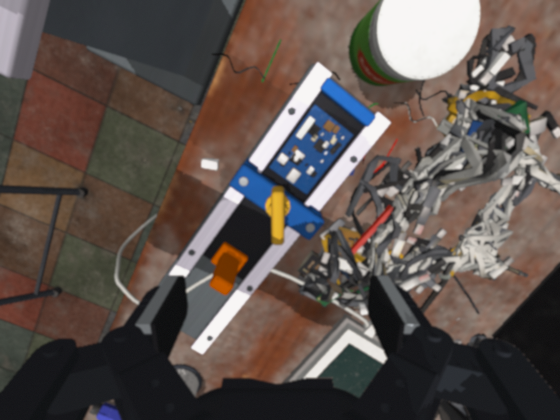

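View pics/scene3.png

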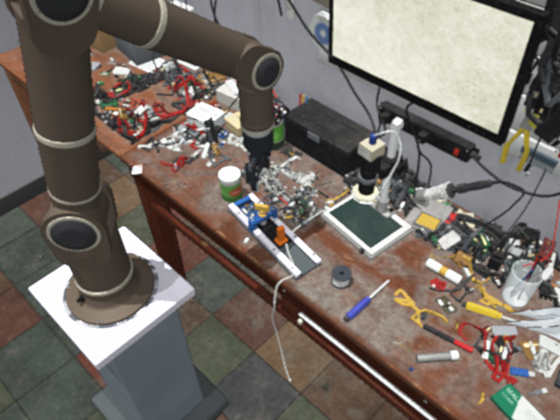

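The board sits at the end stop (about 320,140 in the wrist view), the handle is 85 mm from the axis, and the wing at (278,215) is upright between the open jaws. The wing reads 28° and the jaw 27°, so I'll descend and grip.

```bash
python3 -m handwheel '[[0,0,-40,0.01],[0,0,-40,0],[0,0,-24,0],[0,0,-6,0],[0,0,0,0]]' 0 && python3 -m handwheel '[[0,0,0,0],[0,0,0,0],[0,0,0,0],[0,0,0,0],[0,0,0,0],[0,0,0,0],[0,0,0,0]]' 1
python3 - <<'E'
from h import *
o=bot.get_obs(); print(o['torque'],o['q'])
p,d=bot.read_camera('wrist');cv2.imwrite('pics/wrist4.png',p[:,:,::-1])
E
```

```text
time: 6.6
tool_pos: [0.4202, -0.1406, 0.0658]
tcp_rot: [-0.001, 0.517, 0.856, -0.0]
force: [0.8, -0.4, 0.8]
width: 0.0851
time: 7.3
tool_pos: [0.4208, -0.1406, 0.0669]
tcp_rot: [0.0, 0.516, 0.856, -0.0]
force: [-2.2, -0.4, 7.5]
width: 0.0107
[-0.05327185  0.4561576  -0.01161262] [ 0.62531905  0.38793597 -0.49292853  2.1564339   0.29709229  0.66061658
  0.41258886]
```

View pics/wrist4.png

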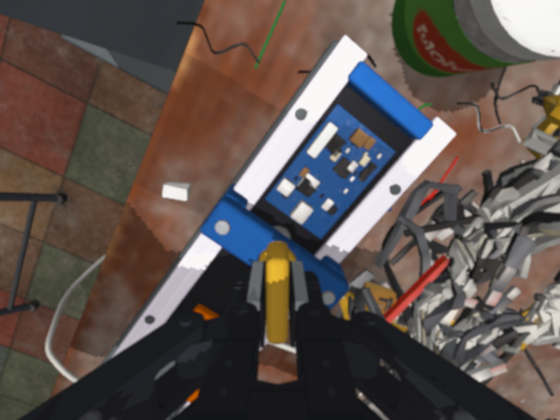

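The wing is held at (277,290) with a width of 10.7 mm. I'll turn clockwise in small steps near the seat.

```bash
python3 -m handwheel '[[0,0,0,-0.1],[0,0,0,-0.13],[0,0,0,-0.13],[0,0,0,-0.1],[0,0,0,-0.06],[0,0,0,0]]'
cat > s.py <<'E'
from h import *
from scipy.spatial.transform import Rotation as Ro
o=bot.get_obs(); R=Ro.from_quat(np.roll(o['tcp_rot'],-1)).as_matrix(); print(o['time'],o['tool_pos'].round(4),o['width'].round(4),'F',o['force'].round(1),'T',o['torque'].round(2),'jaw',np.degrees(np.arctan2(R[1,1],R[0,1])).round(2))
E
python3 s.py;python3 -m handwheel '[[0,0,0,-0.04],[0,0,0,0]]'>/dev/null; python3 s.py;python3 -m handwheel '[[0,0,0,-0.04],[0,0,0,0]]'>/dev/null; python3 s.py
```

```text
time: 7.95
tool_pos: [0.4206, -0.1406, 0.0669]
tcp_rot: [0.0, 0.72, 0.694, -0.0]
force: [-2.3, -1.7, 7.4]
width: 0.0108Traceback (most recent call last):
  File "s.py", line 3, in <module>
    o=bot.get_obs(); R=Ro.from_quat(np.roll(o['tcp_rot'],-1)).as_matrix(); print(o['time'],o['tool_pos'].round(4),o['width'].round(4),'F',o['force'].round(1),'T',o['torque'].round(2),'jaw',np.degrees(np.arctan2(R[1,1],R[0,1])).round(2))
                                                                                                                  ^^^^^^^^^^^^^^^^
AttributeError: 'float' object has no attribute 'round'
Traceback (most recent call last):
  File "s.py", line 3, in <module>
    o=bot.get_obs(); R=Ro.from_quat(np.roll(o['tcp_rot'],-1)).as_matrix(); print(o['time'],o['tool_pos'].round(4),o['width'].round(4),'F',o['force'].round(1),'T',o['torque'].round(2),'jaw',np.degrees(np.arctan2(R[1,1],R[0,1])).round(2))
                                                                                                                  ^^^^^^^^^^^^^^^^
AttributeError: 'float' object has no attribute 'round'
Traceback (most recent call last):
  File "s.py", line 3, in <module>
    o=bot.get_obs(); R=Ro.from_quat(np.roll(o['tcp_rot'],-1)).as_matrix(); print(o['time'],o['tool_pos'].round(4),o['width'].round(4),'F',o['force'].round(1),'T',o['torque'].round(2),'jaw',np.degrees(np.arctan2(R[1,1],R[0,1])).round(2))
                                                                                                                  ^^^^^^^^^^^^^^^^
AttributeError: 'float' object has no attribute 'round'
```

```bash
sed -i "s/o\['width'\].round(4)/round(o['width'],4)/" s.py
python3 s.py;python3 -m handwheel '[[0,0,0,-0.04],[0,0,0,0]]'>/dev/null; python3 s.py
```

```text
8.35 [ 0.4206 -0.1407  0.0669] 0.0108 F [-2.8 -0.1  7.3] T [-0.04  0.65 -0.09] jaw -6.62
8.55 [ 0.4205 -0.1407  0.0669] 0.0108 F [-2.9 -0.9  8. ] T [-0.11  0.6  -0.03] jaw -8.91
```

```bash
for i in 1 2 3; do :; done
python3 -m handwheel '[[0,0,0,-0.04],[0,0,0,0]]'>/dev/null; python3 s.py
python3 -m handwheel '[[0,0,0,-0.04],[0,0,0,0]]'>/dev/null; python3 s.py
python3 - <<'E'
from h import *
p,d=bot.read_camera('wrist');cv2.imwrite('pics/wrist5.png',p[:,:,::-1])
E
```

```text
8.75 [ 0.4205 -0.1407  0.0669] 0.0107 F [-2.3  0.4  7.2] T [-0.07  0.68  0.09] jaw -11.18
8.95 [ 0.4205 -0.1407  0.0669] 0.0107 F [-3.  -0.1  8.9] T [-0.1   0.7   0.26] jaw -13.45
```

View pics/wrist5.png

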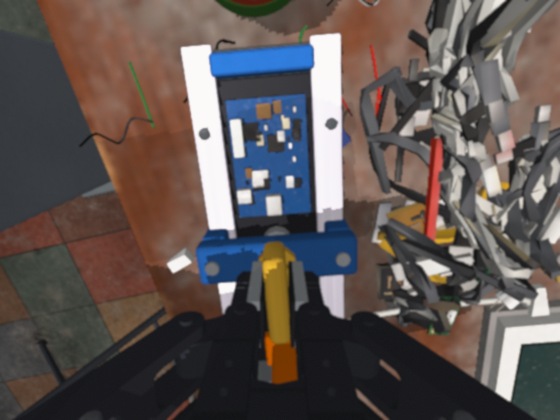

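```bash
python3 -m handwheel '[[0,0,0,-0.04],[0,0,0,0]]'>/dev/null; python3 s.py
python3 -m handwheel '[[0,0,0,-0.04],[0,0,0,0],[0,0,0,0]]'>/dev/null; python3 s.py
cat > w.py <<'E'
from h import *
import sys
cal=bot.get_calibration('wrist'); p,d=bot.read_camera('wrist'); W=cloud(d,cal)
cv2.imwrite(f'pics/{sys.argv[1]}.png',p[:,:,::-1])
hsv=cv2.cvtColor(p,cv2.COLOR_RGB2HSV).astype(int); H,S,V=hsv[...,0],hsv[...,1],hsv[...,2]
b=(abs(W[...,0]-.42)<.04)&(abs(W[...,1]+.14)<.04)&(d>0)
m=b&(H>15)&(H<38)&(S>80)&(W[...,2]>.086)&(W[...,2]<.1); w=W[m]
X=w[:,:2]-w[:,:2].mean(0); vv=np.linalg.eigh(X.T@X)[1][:,1]
print('wing top',len(w),w.mean(0).round(4),cv2.minAreaRect(w[:,:2].astype(np.float32)*1000),'heading',np.degrees(np.arctan2(vv[1],vv[0]))%180)
m=(W[...,0]>.36)&(W[...,0]<.48)&(abs(W[...,1]+.14)<.05)&(d>0)&(H>100)&(H<125)&(S>120)&(abs(W[...,2]-.052)<.006); w=W[m]
X=w[:,:2]-w[:,:2].mean(0); vv=np.linalg.eigh(X.T@X)[1][:,1]
print('bridge',len(w),cv2.minAreaRect(w[:,:2].astype(np.float32)*1000),'heading',np.degrees(np.arctan2(vv[1],vv[0])))
m=(S<50)&(V>150)&(abs(W[...,2]-.024)<.006)&(d>0)&(W[...,0]<.5)&(W[...,0]>.34)
n,l,s,c=cv2.connectedComponentsWithStats(m.astype(np.uint8))
for i in range(1,n):
    if s[i,4]>1500:
        w=W[l==i]; f=np.polyfit(w[:,1],w[:,0],1); print('guide',s[i,4],w.mean(0).round(3),'heading',90-np.degrees(np.arctan(f[0])))
m=(W[...,0]>.34)&(W[...,0]<.48)&(W[...,1]>-.36)&(W[...,1]<-.18)&(d>0)&(H<14)&(S>150)&(W[...,2]>.065)&(W[...,2]<.08); w=W[m]
if len(w)>3: print('handle',len(w),w.mean(0).round(4))
E
python3 w.py wrist6
```

```text
9.2 [ 0.4205 -0.1406  0.0669] 0.0105 F [-4.7 -1.5  8.5] T [-0.23  0.69  0.67] jaw -15.67
9.5 [ 0.4205 -0.1406  0.0669] 0.0107 F [-4.4 -1.1  9.4] T [-0.27  0.84  1.31] jaw -17.78
wing top 1950 [ 0.4218 -0.1368  0.0911] ((421.4710998535156, -139.9537353515625), (43.99161148071289, 11.253727912902832), 81.78883361816406) heading 80.1890236082039
bridge 4207 ((420.73468017578125, -139.63934326171875), (24.103557586669922, 89.00028991699219), 81.20381927490234) heading 170.42610380588195
guide 5173 [ 0.465 -0.079  0.024] heading 80.85664321359853
guide 4818 [ 0.398 -0.069  0.024] heading 81.7333609861996
```

The screw is seated: the wing heading is about 81° (clamp y is 81°), and the reaction torque rises steeply to 1.3 N m. Now I'll back off and measure.

```bash
python3 -m handwheel '[[0,0,0,0.08],[0,0,0,0.14],[0,0,0,0.14],[0,0,0,0.14],[0,0,0,0.14],[0,0,0,0.14],[0,0,0,0.14],[0,0,0,0.14],[0,0,0,0.14],[0,0,0,0.14]]'
python3 -m handwheel '[[0,0,0,0.14],[0,0,0,0.1],[0,0,0,0.06],[0,0,0,0],[0,0,0,0]]'; python3 s.py; python3 w.py wrist7
```

```text
time: 10.55
tool_pos: [0.421, -0.1405, 0.0669]
tcp_rot: [0.0, 0.266, 0.964, -0.0]
force: [-1.6, 0.2, 6.2]
width: 0.0105
time: 11.05
tool_pos: [0.4211, -0.1403, 0.0669]
tcp_rot: [0.0, 0.122, 0.993, -0.0]
force: [-1.7, 1.1, 8.4]
width: 0.0104
11.05 [ 0.4211 -0.1403  0.0669] 0.0104 F [-1.7  1.1  8.4] T [ 0.25  0.35 -0.  ] jaw 75.98
wing top 2003 [ 0.4176 -0.1394  0.091 ] ((419.78948974609375, -140.10890197753906), (10.944381713867188, 43.46238327026367), 74.69214630126953) heading 165.1686574346457
bridge 2695 ((398.3670654296875, -136.59786987304688), (24.072219848632812, 45.84986114501953), 80.85303497314453) heading 172.74178663772182
guide 4639 [ 0.396 -0.072  0.023] heading 81.42242446424706
guide 6313 [ 0.373 -0.223  0.023] heading 81.59386894035006
guide 2701 [ 0.465 -0.076  0.024] heading 81.22244269239195
guide 1928 [ 0.444 -0.21   0.024] heading 82.4748024587853
guide 1942 [ 0.428 -0.304  0.024] heading 81.73894682532193
handle 73 [ 0.409  -0.2254  0.0722]
```

View pics/wrist7.png

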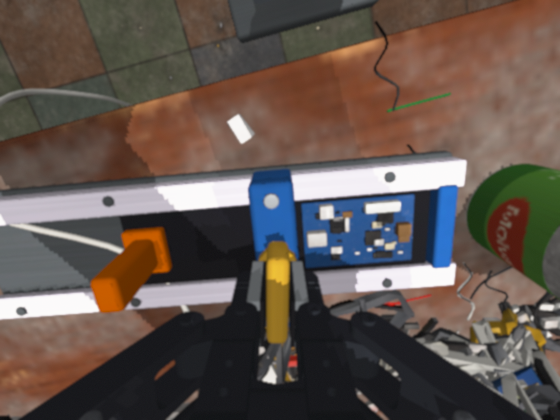

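The wing heading is about 165.5° and the target is about 171.5°, so it needs about 0.1 rad more. The board is still at the stop block (440,225).

```bash
python3 -m handwheel '[[0,0,0,0.06],[0,0,0,0.04],[0,0,0,0],[0,0,0,0],[0,0,0,0],[0,0,0,0]]'; python3 s.py; python3 w.py wrist8
python3 - <<'E'
from h import *
for cam in ('top','scene'):
    p,d=bot.read_camera(cam); W=cloud(d,bot.get_calibration(cam)); cv2.imwrite(f'pics/{cam}8.png',p[:,:,::-1])
    for n in ('solder_spool','green_tin','driver_blue'):
        r=bot.outline_of(n,cam)
        if r: m=r[0]['mask']&(d>0); print(cam,n,np.median(W[m],0).round(3),r[0]['bbox'])
E
```

```text
time: 11.7
tool_pos: [0.4211, -0.1402, 0.0669]
tcp_rot: [0.0, 0.072, 0.997, -0.0]
force: [-1.2, 1.9, 7.8]
width: 0.0108
11.7 [ 0.4211 -0.1402  0.0669] 0.0108 F [-1.2  1.9  7.8] T [0.27 0.32 0.1 ] jaw 81.72
wing top 2021 [ 0.4176 -0.1397  0.091 ] ((419.80035400390625, -140.0536651611328), (10.909976959228516, 43.77818298339844), 81.45579528808594) heading 171.16085747883346
bridge 2707 ((397.9610290527344, -136.61366271972656), (24.01830291748047, 44.85308074951172), 81.26321411132812) heading 173.06406703266492
guide 6592 [ 0.373 -0.223  0.023] heading 81.51635164606998
guide 4452 [ 0.396 -0.072  0.023] heading 81.312776663837
guide 1875 [ 0.429 -0.298  0.024] heading 81.31757286328931
guide 2104 [ 0.444 -0.208  0.024] heading 82.55715052803188
guide 2519 [ 0.465 -0.074  0.024] heading 80.95755103848339
handle 75 [ 0.4095 -0.2256  0.072 ]
top solder_spool [ 0.424 -0.42   0.035] [345.9, 194.9, 25.3, 22.0]
top green_tin [0.439 0.014 0.092] [170.8, 184.3, 31.3, 29.3]
top driver_blue [ 0.388 -0.508  0.015] [389.0, 187.2, 7.7, 49.6]
scene solder_spool [ 0.419 -0.427  0.034] [330.8, 266.6, 22.4, 22.6]
scene green_tin [0.433 0.002 0.073] [218.6, 167.6, 26.1, 36.2]
scene driver_blue [ 0.386 -0.513  0.015] [346.8, 291.4, 31.9, 31.7]
```

View pics/wrist8.png

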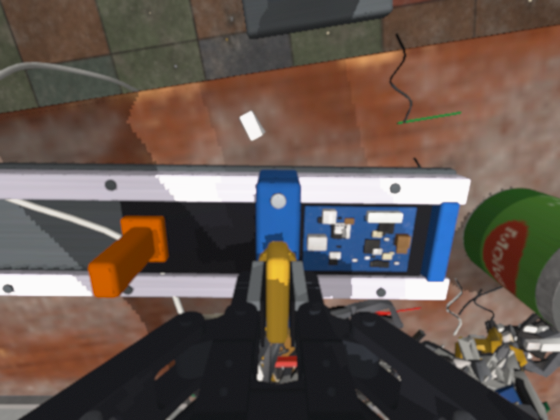

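The wing at (277,290) is parallel to the bridge at (277,215) and still gripped. The board is at the stop, the handle is 85–86 mm from the axis, and the bystanders haven't moved. Handing in.

```bash
python3 -c "
from workcell import bot
bot.close_job()"; python3 s.py
```

```text
the job is handed in; nothing more can be done
the job is handed in; nothing more can be done
```

I pushed the carrier home, seated the thumbscrew, backed it off a quarter turn and handed the job in at about 12 s with the wing still gripped. `close_job` gives no verdict, so this rests on my own checks:

- **Carrier:** the push stopped hard, with the force rising to 22 N at no further travel. The handle last measured 85–86 mm from the screw axis, against 85 mm for fully home.
- **Seating:** I read the screw's starting angle as about 2.19 rad from the pictures. Turning clockwise, the wing stopped along the clamp's y and the reaction torque climbed to 1.3 N m. The jaws went about 9° past the wing there, by slip or give, so I set the back-off angle from pictures rather than from the arm's turn.
- **Final angle:** the wing stands at about 171.2–171.5°, against 171.4° for parallel to the bridge. That is about 1.23 rad and within 1° of target. The finger opening was 10.8 mm on the 10 mm wing, and the arm was still.
- **Bystanders:** the spool, tin and screwdriver were where they started, to within a few millimetres in the top camera. The scene camera's screwdriver readings disagree because the arm blocked part of that view at first.

No check failed. My status script also crashed once on a print error during the turn. The moves still ran, but two 0.04 rad steps went unmonitored, both before the stop was reached.

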